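# Press the override key home in the damper gearbox

## Task

On the burner's damper gearbox, slide the orange dust shutter by its grip all the way to its end stop so that the cross-shaped drive socket is uncovered, and leave it open. Then take the red-handled splined key out of its stand, turn it until its four splines mesh with the socket, slide it in and press it fully home against the spring, until the black collar sits flush on the brass hub. Finish while still gripping the key and pressing it down, do not let go; leave the screwdriver, the brass tee and the sealant jar where they are.

Things in the scene. Friction and masses are not known exactly. Their poses are not given: they have to be found in the camera images.
- socket (a point): Centre of the mouth of the cross-shaped socket in the brass hub (57 mm across), 70 mm above the work surface. z up; x and y run along the crossing slots, each 9 mm wide, 37 mm end to end. The hub angle varies apart from the gearbox's; gears hold it (turns only above 0.35 N m). A spring plunger (dark disc) lies 16 mm below the mouth. At first the shutter plate is 1.5 mm above it.
- gearbox: Fixed gearbox; origin under its middle at work surface height, y axis = the shutter's opening direction. Rusty flange 230 mm across, 8 mm thick; on it a grey cast body 100 (x) by 180 mm (y), nowhere higher than 80 mm but for the shutter's grip. Socket axis at x 0, y -45 mm.
- shutter_grip (a point): Centre of the top face of the shutter's orange grip, 105 mm above the work surface: a block 32 (x) by 12 (y) by 30 mm high on an orange plate 58 (x) by 62 (y) by 4 mm. y is horizontal, the direction of opening; z up. The plate runs between two steel rails, tops 77 mm above the work surface, 31 to 36 mm either side of the slide line; they go on past the socket.
- shutter (a joint): How far the shutter is open, m: 0 closed (grip straight above the socket), 0.07 at its end stop. It begins between 0 and 0.012, needs about 2 N, and stays where it is left.
- plunger (a joint): How far the spring plunger in the socket is pushed down, m: 0 at rest. The spring pushes up with 4 N at 0, rising to 9.6 N at 0.008, where the key's collar sits on the hub; it lifts the key again if let go.
- key: Splined key, upright, 74 mm tall, about 160 g; origin at the stem's lower end, z up. Stem 24 mm: 4 steel splines, a cross along x and y, 32 mm tip to tip, 5 mm thick, lowest 6 mm tapered to 27 by 2. Black collar 44 mm across from 24 to 34 mm; red bar from 34 to 74 mm, 38 (x) by 14 mm (y): grip across y. Meshes in 4 positions a quarter turn apart. Starts loose in the stand at any yaw.
- key_seat (a point): Centre of the underside of the key's collar, 24 mm above the lower end of the stem, axes as the key's; flush with the socket point when the key is home.
- stand: Fixed key stand: a steel pipe stub, 68 mm outside, 37 mm bore, on a foot plate 85 by 85 mm by 6 mm; origin at the centre of its underside. The rim is 46 mm above the work surface and the key's collar rests on it, with the stem in the bore. It changes places with the sealant jar.
- screwdriver: Bystander: screwdriver with black handle, 180 mm long, 26 mm thick, lying along its x; origin under its middle.
- tee: Bystander: brass pipe tee, 56 by 50 mm, 35 mm high; origin under the crossing.
- sealant: Bystander: sealant jar with yellow cap, 48 mm across, 85 mm tall, upright; origin under its middle.
Things that resemble listed ones, but are neither listed nor needed, are in the scene too. Leave any purple or turquoise look-alike of the stand alone.

How it is judged (in metres and radians):
On the way, in this order (a step that is already met when the one before it is completed fails the run):
1. the shutter is slid to its end stop (value of joint shutter above 0.066 m), for 0.2 s.
2. the key is lifted out of its stand (z of key_seat in the frame of stand above 0.075 m and contact force between key and the fingers above 1 N), for 0.1 s.
3. the key's splines are meshed in the socket (z of key_seat in the frame of socket below 0.012 m and horizontal distance between key_seat and socket below 0.004 m and (angle between the x axis of key and the x axis of socket, either way round below 0.2 rad or angle between the x axis of key and the y axis of socket, either way round below 0.2 rad) and angle between key's own z axis and vertical below 0.12 rad), for 0.1 s.
At the end, for the whole second after the job is handed in: Shutter within 4 mm of its end stop; key upright, meshed and centred within 4 mm, its collar within 2.5 mm of the hub face, plunger pushed down over 5.5 mm, at rest, the gripper still in contact with the key (over 2 N) through the last second (z of key_seat in the frame of socket below 0.0025 m and value of joint plunger above 0.0055 m and horizontal distance between key_seat and socket below 0.004 m and (angle between the x axis of key and the x axis of socket, either way round below 0.2 rad or angle between the x axis of key and the y axis of socket, either way round below 0.2 rad) and angle between key's own z axis and vertical below 0.12 rad and value of joint shutter above 0.066 m and contact force between key and the fingers above 2 N and linear speed of key below 0.02 m/s); the arm keeps its last pose, push and grip.
It fails at once if the screwdriver is displaced by more than 30 mm (distance of screwdriver from where it was at the start of the episode above 0.03 m).
It fails at once if the tee is displaced by more than 30 mm (distance of tee from where it was at the start of the episode above 0.03 m).
It fails at once if the sealant is displaced by more than 30 mm (distance of sealant from where it was at the start of the episode above 0.03 m).
It also fails if it takes over 48 s, if anything falls off the work surface, if the arm or the gripper's body presses on something with over 40 N, if the wrist force passes 120 N, or if a joint passes its speed limit or range.

## Robot

A 6-joint arm with a two-finger parallel gripper is mounted at the origin on the work surface. World frame = base frame: x ahead of the robot, y to its left, z up, the work surface at z = 0. Lengths are in mm, angles in degrees, forces in N, time in s.
With the tool pointing down it reaches from about 350 to 975 mm from the base axis. Payload 7.1 kg.
Tool frame: the origin (TCP) lies midway between the tips of the shut fingers; the grasp point (between the pads) lies 19 mm behind it; z points along the fingers, y is the line along which they close (so a half turn about z gives the same grasp; the last joint's range is limited). The gripper opens to 88 mm and grips with 3 to 60 N. Pads are 20 mm wide; open, the fingers measure 115 mm over their backs; the gripper's body (75 mm by 178 mm) begins 61 mm behind the grasp point.
Start: joints at [-77.407, 24.242, 93.386, -0, 62.372, -1.089], TCP at [147.855, -607.243, 222.675] pointing down, gripper open.
Joint ranges: [-172.04, 172.04], [-51.8, 120.97], [4.93, 147.93], [-75.15, 255.16], [6.16, 154.13], [-145.62, 145.62]. Speed limits (degrees/s): [136.94, 136.94, 172.46, 180, 180, 180].

## Interface

Orientations are given as [roll, pitch, yaw] about the fixed x, y, z axes, in that order (R = Rz(yaw) Ry(pitch) Rx(roll)).
In Python, from station import status, optics, ticket gives the robot as it stands.
- The arm moves only by the shell command python3 -m creep 'ROWS' [FORCE]. ROWS is JSON, a list that holds one entry, the list of rows, each a list of 7 numbers: the shift along the tool's x, y, z in cm, then the turn, a rotation vector about the tool's x, y, z in degrees, then the opening, from 0 (shut) to 1 (fully open). In form: [[[x, y, z, wx, wy, wz, fingers], ...]]. A call has 1 to 12 rows; each row shifts and turns the commanded pose from where the row before left it, along the tool's axes as they then stand; what a row does not reach is not made up. A row lasts 1/12 s, in which the tool goes at most 41.7 mm and 7.16 degrees, less where a joint would pass 70% of its speed; a pose out of reach is approached as far as the arm can. A call with a gripper value outside its range is refused whole. The fingers move at their own pace and stop on an object; FORCE is the grip in N (left out, the last holds). Time passes only in rows, so rows that do not move let the fingers close. It gives the time, the measured TCP pose, the force, the opening and the grip force at its end, in the units of the state.
- status.read_state(): the state, without advancing time (a new reading comes with each control period).
- optics.grab_frame(name): name is "side" or "top"; returns a dict with "pixels" (420x560x3 uint8, red, green, blue), "fx", "fy", "cx", "cy" (pixels), "k1" (the pictures are not rectified: a ray, as slopes to the right and down, at radius r is drawn at 1 + k1 r^2 times it, then the intrinsics apply), "R" (3x3) and "t" (3): a world point X has camera coordinates R X + t. Camera axes: x right, y down, z forward; pixel columns grow to the right and rows downward; lengths in mm; the calibration is good to about 2 mm. A picture is of the moment at which its call begins. There is no depth.
- ticket.finish_job(): hands the job in; it is judged then, once.
The state is a dict: "clock": time; "qpos": joint angles; "qd": joint speeds; "effort": joint torques, N m; "eef_pos": TCP position; "orientation": TCP orientation; "force": force on the tool from outside, world axes, zero at the start; "moment": the same for the moment, N m; "finger_gap": finger opening in mm; "grasp_force": force on a finger pad.
Only numpy, scipy, OpenCV 4.12 (cv2) and the standard library are available. Lean on these libraries where they do the work, as an engineer would, in place of code of your own. Each camera call takes 0.05 s, during which the arm holds its last target. There are 200 camera calls.

## Working session

There is one attempt and no reset: what is moved stays moved. The work goes in short steps, Python scripts to look and compute and a shell command to move; the robot and the scene stay as the last step left them, time stands still between calls to the robot, and variables do not carry over. Pictures are saved under pics/ and viewed, at most 10 in all, crops included, and the job is handed in when it is done.

```bash
mkdir -p pics; ls; cat > h.py <<'E'
import numpy as np, cv2, pickle
from scipy.spatial.transform import Rotation as Ro
from station import status, optics, ticket
def grab(n):
    f=optics.grab_frame(n); f={k:(np.array(v) if k in('pixels','R','t') else v) for k,v in f.items()}
    return f
def ray(f,u,v):
    K=np.array([[f['fx'],0,f['cx']],[0,f['fy'],f['cy']],[0,0,1.]])
    p=cv2.undistortPoints(np.array([[[u,v]]],float),K,np.array([f['k1'],0,0,0,0.])).ravel()
    d=f['R'].T@np.array([p[0],p[1],1]); c=-f['R'].T@f['t']
    return c,d
def at(f,u,v,z):
    c,d=ray(f,u,v); return c+d*(z-c[2])/d[2]
def proj(f,X):
    p=f['R']@np.array(X,float)+f['t']; x,y=p[:2]/p[2]; s=1+f['k1']*(x*x+y*y)
    return np.array([f['fx']*x*s+f['cx'],f['fy']*y*s+f['cy']])
def save(f,name,crop=None,s=1):
    im=f['pixels'][:,:,::-1]
    if crop: im=im[crop[1]:crop[3],crop[0]:crop[2]]
    cv2.imwrite('pics/'+name,cv2.resize(im,None,fx=s,fy=s,interpolation=cv2.INTER_CUBIC))
E
python3 - <<'E'
from h import *
for n in('top','side'):
    f=grab(n); save(f,n+'0.png'); pickle.dump(f,open(n+'0.pkl','wb'))
    print(n,-f['R'].T@f['t'],f['R'][2],f['fx'],f['k1'])
print(status.read_state())
E
```

```text
pics
top [ 354.05757317 -129.65582014 1041.28694591] [ 1.84775740e-01 -9.67604289e-04 -9.82780235e-01] 427.39232123618854 -0.03603451148392511
side [ 471.96475286 -760.9835804   679.72501094] [ 0.02872461  0.72887922 -0.68403946] 428.10925007779406 -0.0926103837227116
{'clock': 0.1, 'qpos': array([-7.74077338e+01,  2.42800852e+01,  9.34254947e+01, -5.26165078e-04,
        6.23730537e+01, -1.08900871e+00]), 'qd': array([ 0.03214078, -0.07448689, -0.17715797, -0.04519718, -0.00718012,
       -0.0077895 ]), 'effort': array([-4.32059278e-04, -5.45616210e+01, -2.74323589e+01,  6.45234645e-02,
        1.88484555e-02, -3.70987584e-05]), 'eef_pos': array([ 147.73634785, -606.78102107,  221.98977262]), 'orientation': array([-1.79921372e+02, -1.02872612e-03,  1.36815185e+01]), 'force': array([0.53544868, 0.08763419, 0.89041375]), 'moment': array([-0.02486435,  0.03329661, -0.03385875]), 'grasp_force': 0.0, 'finger_gap': 87.39575004788877}
```

View pics/top0.png

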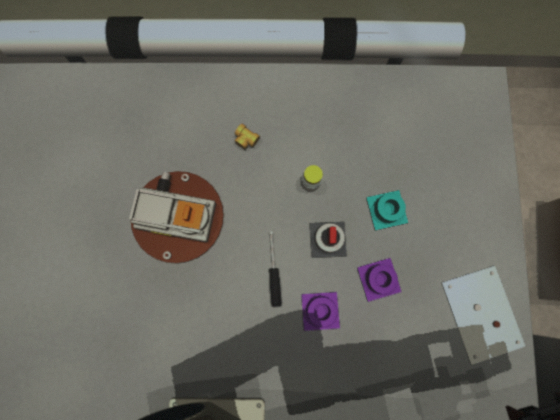

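View pics/side0.png

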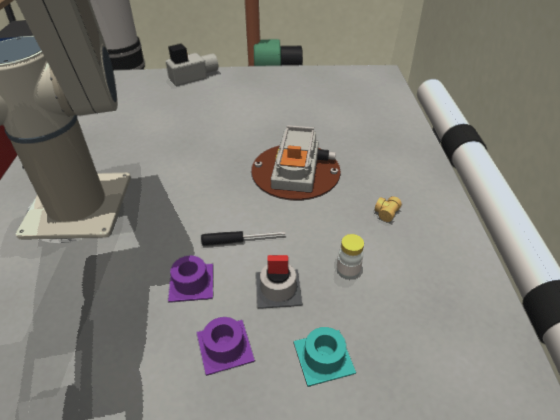

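Top view: the gearbox is at about (178,217) with the orange shutter at (190,215). The stand candidates are the steel pipe with the red key (330,237), purple (381,279) and (321,311), and turquoise (388,208). The steel one on the dark foot, with the red bar in it, fits the description, so I'll confirm it in an enlarged crop.

```bash
python3 - <<'E'
from h import *
t=pickle.load(open('top0.pkl','rb'));s=pickle.load(open('side0.pkl','rb'))
def c(f,x,y,w,h,k): return cv2.resize(f['pixels'][y:y+h,x:x+w,::-1],None,fx=k,fy=k,interpolation=cv2.INTER_CUBIC)
a=c(t,125,165,100,100,4);b=c(t,305,212,50,50,8)
cc=c(s,245,115,100,50,4); d=c(s,250,245,57,71,7)[:200]
cv2.imwrite('pics/crops.png',np.hstack([a,b]))
cv2.imwrite('pics/crops2.png',np.hstack([c(s,245,115,100,80,4),cv2.resize(s['pixels'][250:310,250:310,::-1],(320,320),interpolation=cv2.INTER_CUBIC)]))
E
```

```text
(no output)
```

View pics/crops.png

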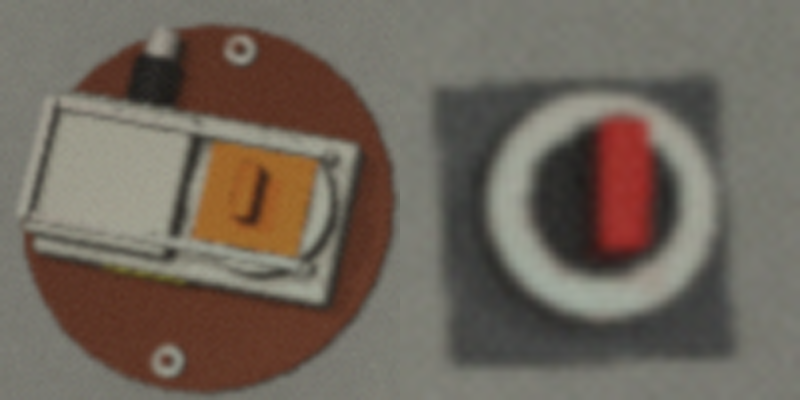

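View pics/crops2.png

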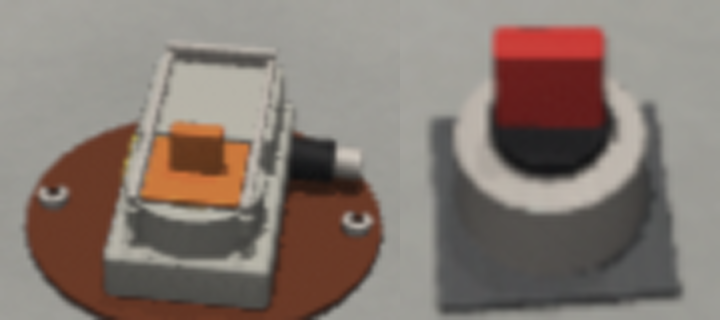

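The crops confirm the steel stand on the dark foot, with the red bar and black collar in its bore. The shutter grip's top face is near top px (186.6,212). Next I'll fit the known box models to the colour masks in both views.

```bash
cat >> h.py <<'E'
from scipy.optimize import minimize, differential_evolution
def box(x,y,yaw,lx,ly,z0,z1,dx=0,dy=0):
    c,s=np.cos(yaw),np.sin(yaw)
    return [(x+c*a-s*b,y+s*a+c*b,z) for a in(dx-lx/2,dx+lx/2) for b in(dy-ly/2,dy+ly/2) for z in(z0,z1)]
def render(f,boxes,S=4):
    m=np.zeros((420*S,560*S),np.uint8)
    for b in boxes:
        p=np.array([proj(f,q) for q in b]); p=((p+.5)*S-.5)
        cv2.fillConvexPoly(m,cv2.convexHull(np.round(p*16).astype(np.int32)),255,shift=4)
    return cv2.resize(m,(560,420),interpolation=cv2.INTER_AREA)/255.
def hsv(f): return cv2.cvtColor(cv2.GaussianBlur(f['pixels'],(3,3),0),cv2.COLOR_RGB2HSV).astype(int)
def mask(f,lo,hi,smin,vmin,roi):
    h=hsv(f); m=((h[...,0]-lo)%180<=(hi-lo)%180)&(h[...,1]>smin)&(h[...,2]>vmin)
    o=np.zeros_like(m); x0,y0,x1,y1=roi; o[y0:y1,x0:x1]=m[y0:y1,x0:x1]; return o.astype(float)
def fit(views,model,x0,step):
    def cost(p): return sum(np.abs(render(f,model(p))-m).sum() for f,m in views)
    best=None
    for k in range(3):
        r=minimize(cost,x0 if best is None else best.x,method='Nelder-Mead',options=dict(initial_simplex=np.vstack([x0 if best is None else best.x]+[np.array(x0 if best is None else best.x)+np.eye(len(x0))[i]*step[i]*(-1)**k for i in range(len(x0))]),xatol=.02,fatol=.05))
        if best is None or r.fun<best.fun: best=r
    return best
E
python3 - <<'E'
from h import *
t=pickle.load(open('top0.pkl','rb'));s=pickle.load(open('side0.pkl','rb'))
mt=mask(t,170,8,150,60,(310,215,355,260));ms=mask(s,170,8,150,60,(255,245,305,290))
print(mt.sum(),ms.sum()); g=at(t,332,235,96);print('key0',g)
key=lambda p:[box(p[0],p[1],p[2],38,14,56,96)]
for v in([(t,mt),(s,ms)],[(t,mt)],[(s,ms)]):
    r=fit(v,key,[g[0],g[1],0.05],[8,8,.3]);print('key',r.x[:2],np.degrees(r.x[2]),r.fun)
mt=mask(t,8,20,170,90,(165,190,215,240));ms=mask(s,8,20,170,60,(270,140,320,175))
print(mt.sum(),ms.sum()); g=at(t,186.6,212.4,105);print('grip0',g, at(s,245+197/4,115+130/4,105))
sh=lambda p:[box(p[0],p[1],p[2],32,12,75,105),box(p[0],p[1],p[2],58,62,71.5,75.5)]
for v in([(t,mt),(s,ms)],[(t,mt)],[(s,ms)]):
    r=fit(v,sh,[g[0],g[1],-.15],[6,6,.15]);print('grip',r.x[:2],np.degrees(r.x[2]),r.fun)
fl=lambda p:[[(p[0]+115*np.cos(a),p[1]+115*np.sin(a),z) for a in np.linspace(0,6.28,60) for z in (0,8)]]
# flange edge
m=mask(t,0,12,90,30,(115,160,235,275)); ys,xs=np.nonzero(m);h=cv2.convexHull(np.c_[xs,ys].astype(np.int32)); mm=cv2.fillConvexPoly(np.zeros((420,560),np.uint8),h,1).astype(float)
g=at(t,178,217,8); r=fit([(t,mm)],fl,[g[0],g[1]],[8,8]);print('flange',r.x,r.fun)
E
```

```text
107.0 329.0
key0 [ 476.91849431 -256.07827581   96.        ]
key [ 477.20855944 -258.61870092] -2.4965598739337267 154.06666666666666
key [ 478.25617414 -258.95645608] -9.574605032618376 50.20392156862745
key [ 476.69889262 -260.1921671 ] -2.173361293163212 101.30980392156863
515.0 335.0
grip0 [524.13227286  68.40379009 105.        ] [524.07346862  65.06734447 105.        ]
grip [526.20389802  73.29632087] -8.363643710960337 318.56078431372543
grip [525.91114964  72.23290346] -15.29996978516393 176.4470588235294
grip [523.55388437  72.69508369] -5.40716710910944 137.68235294117648
flange [533.3565945 113.3521757] 348.25882352941176
```

```bash
python3 - <<'E'
from h import *
t=pickle.load(open('top0.pkl','rb'));s=pickle.load(open('side0.pkl','rb'))
mt=mask(t,165,10,100,40,(310,215,355,260));ms=mask(s,165,10,100,40,(255,245,305,290))
key=lambda p:[box(p[0],p[1],p[2],38,14,56,96)]
for v in([(t,mt),(s,ms)],[(t,mt)],[(s,ms)]):
    r=fit(v,key,[477.,-258,0.],[8,8,.3]);print('key',r.x[:2],np.degrees(r.x[2]),r.fun,[(m.sum(),render(f,key(r.x)).sum()) for f,m in v])
rk=r
mt2=mask(t,7,20,150,40,(170,195,208,235));ms2=mask(s,7,20,150,40,(275,140,312,175))
sh=lambda p:[box(p[0],p[1],p[2],32,12,75,105),box(p[0],p[1],p[2],58,62,71.5,75.5)]
for v in([(t,mt2),(s,ms2)],[(t,mt2)],[(s,ms2)]):
    r=fit(v,sh,[525,70.,-.18],[6,6,.15]);print('grip',r.x[:2],np.degrees(r.x[2]),r.fun,[(m.sum(),render(f,sh(r.x)).sum()) for f,m in v])
def ov(f,boxes,roi,k,ml):
    x0,y0,x1,y1=roi; im=cv2.resize(f['pixels'][y0:y1,x0:x1,::-1],((x1-x0)*k,(y1-y0)*k),interpolation=cv2.INTER_NEAREST)
    for b in boxes:
        p=((np.array([proj(f,q) for q in b])-[x0,y0]+.5)*k).astype(np.int32); cv2.polylines(im,[cv2.convexHull(p)],1,(0,255,0),1)
        for q in p[1::2]: cv2.circle(im,tuple(int(a) for a in q),2,(255,0,255),-1)
    c,_=cv2.findContours(cv2.resize(ml[y0:y1,x0:x1].astype(np.uint8),None,fx=k,fy=k,interpolation=cv2.INTER_NEAREST),0,1)
    return cv2.drawContours(im,c,-1,(255,0,0),1)
P=[477.,-258,0];G=[525,70,-.18]
a=np.hstack([ov(t,key(P),(315,220,350,255),8,mt),ov(s,key(P),(260,250,295,285),8,ms)])
b=np.hstack([ov(t,sh(G),(165,195,210,240),6,mt2)[:,:270],ov(s,sh(G),(272,137,317,182),6,ms2)])
b=cv2.resize(b,(a.shape[1],280)); cv2.imwrite('pics/ov.png',np.vstack([a,b]))
E
```

```text
key [ 477.61272239 -258.89161262] -2.1411976145662974 78.05098039215686 [(np.float64(137.0), np.float64(160.31764705882352)), (np.float64(383.0), np.float64(430.2274509803922))]
key [ 478.56170894 -258.98032028] -1.5468328277556305 25.827450980392157 [(np.float64(137.0), np.float64(159.31372549019608))]
key [ 476.88261838 -260.32753691] -0.06708172914172936 51.19999999999999 [(np.float64(383.0), np.float64(431.69019607843137))]
grip [524.75288404  70.24462333] -10.502107658924034 214.9764705882353 [(np.float64(602.0), np.float64(694.5764705882352)), (np.float64(397.0), np.float64(477.27450980392155))]
grip [525.75737923  71.03319641] -11.32674057365798 113.20784313725491 [(np.float64(602.0), np.float64(693.2078431372549))]
grip [522.88633756  71.53322319] -5.6528615444793076 98.15686274509804 [(np.float64(397.0), np.float64(474.16078431372546))]
```

View pics/ov.png

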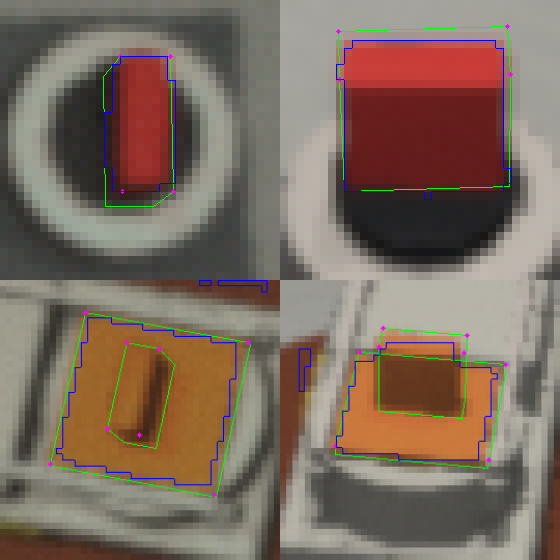

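Overlay: the models lie within about 1 px on the key (bar at top px ~(332,235)) and on the shutter. The grip is at about (525,70), the slide yaw about -10.5°, and the key at about (477.5,-259) with yaw about -1°. The grip is 45 mm from the flange centre, which agrees with the data. Now I'll move above the grip.

```bash
cat >> h.py <<'E'
def delta(x,y,z,yaw):
    s=status.read_state(); y0=s['orientation'][2]; R=Ro.from_euler('xyz',s['orientation'],degrees=True).as_matrix()
    d=R.T@(np.array([x,y,z])-s['eef_pos'])/10; w=(y0-yaw+90)%180-90
    print('tool cm',d.round(2),'wz',round(w,2),'pos',s['eef_pos'].round(1),'rpy',s['orientation'].round(2),'gap',round(s['finger_gap'],1),'F',s['force'].round(1),'grip',round(s['grasp_force'],1),'t',s['clock'])
E
python3 -m creep '[[[0,0,0,0,0,7,1],[0,0,0,0,0,7,1],[0,0,0,0,0,7,1],[0,0,0,0,0,3.2,1],[1.24,-3.67,0,0,0,0,1],[1.24,-3.67,0,0,0,0,1],[1.24,-3.67,0,0,0,0,1],[1.24,-3.67,0,0,0,0,1],[1.24,-3.67,0,0,0,0,1],[1.24,-3.67,0,0,0,0,1],[1.24,-3.67,0,0,0,0,1],[1.24,-3.67,0,0,0,0,1]]]'
python3 -m creep '[[[1.24,-3.67,0,0,0,0,1],[1.24,-3.67,0,0,0,0,1],[1.24,-3.67,0,0,0,0,1],[1.24,-3.67,0,0,0,0,1],[1.24,-3.67,0,0,0,0,1],[1.24,-3.67,0,0,0,0,1],[1.24,-3.67,0,0,0,0,1],[1.24,-3.67,0,0,0,0,1],[1.24,-3.67,0,0,0,0,1],[1.24,-3.67,0,0,0,0,1],[0,0,0,0,0,0,1],[0,0,0,0,0,0,1]]]'
python3 -c "
from h import *
delta(525,70,87,-10.5)"
```

```text
clock: 1.1
eef_pos: [299.3, -334.8, 222.5]
orientation: [-180.0, 0.0, -10.5]
force: [1.2, -0.1, 0.3]
finger_gap: 87.7
grasp_force: 0.0
clock: 2.1
eef_pos: [488.2, 3.1, 222.3]
orientation: [180.0, 0.0, -10.3]
force: [-0.5, -0.1, -0.2]
finger_gap: 87.8
grasp_force: 0.0
tool cm [ 2.44 -7.24 13.53] wz 0.2 pos [488.2   3.1 222.3] rpy [ 1.7999e+02  4.0000e-02 -1.0300e+01] gap 87.8 F [-0.5 -0.1 -0.2] grip 0.0 t 2.1
```

```bash

python3 -m creep '[[[1.22,-3.62,0,0,0,0.2,1],[1.22,-3.62,0,0,0,0,1],[0,0,2.7,0,0,0,1],[0,0,2.7,0,0,0,1],[0,0,2.7,0,0,0,1],[0,0,2.7,0,0,0,1],[0,0,2.7,0,0,0,1],[0,0,0,0,0,0,1],[0,0,0,0,0,0,0],[0,0,0,0,0,0,0],[0,0,0,0,0,0,0],[0,0,0,0,0,0,0]]]' 10
python3 -m creep '[[[0,0,0,0,0,0,0],[0,0,0,0,0,0,0],[0,0,0,0,0,0,0],[0,0,0,0,0,0,0]]]'
python3 -c "
from h import *
delta(525,70,87,-10.5)"
```

```text
clock: 3.1
eef_pos: [526.3, 68.0, 89.4]
orientation: [-180.0, -0.2, -10.7]
force: [-0.8, 0.8, -0.3]
finger_gap: 64.7
grasp_force: 0.0
clock: 3.43
eef_pos: [525.3, 68.3, 88.0]
orientation: [-180.0, -0.0, -10.7]
force: [0.2, 0.7, 1.1]
finger_gap: 37.8
grasp_force: 0.0
tool cm [-0.07 -0.16  0.1 ] wz -0.21 pos [525.3  68.3  88. ] rpy [-1.7999e+02 -2.0000e-02 -1.0710e+01] gap 37.8 F [0.2 0.7 1.1] grip 0.0 t 3.4333
```

```bash

python3 -m creep '[[[0,0,0,0,0,0,0],[0,0,0,0,0,0,0],[0,0,0,0,0,0,0],[0,0,0,0,0,0,0],[0,0,0,0,0,0,0],[0,0,0,0,0,0,0]]]'
python3 -c "
from h import *
delta(525,70,87,-10.5)"
```

```text
clock: 3.93
eef_pos: [525.2, 68.2, 87.6]
orientation: [180.0, 0.0, -10.7]
force: [0.1, 0.8, -1.3]
finger_gap: 11.8
grasp_force: 10.0
tool cm [-0.05 -0.17  0.06] wz -0.2 pos [525.2  68.2  87.6] rpy [180.    0.  -10.7] gap 11.8 F [ 0.1  0.8 -1.3] grip 10.0 t 3.9333
```

```bash

python3 -m creep '[[[0,-0.6,0,0,0,0,0],[0,-0.6,0,0,0,0,0],[0,-0.6,0,0,0,0,0],[0,-0.6,0,0,0,0,0],[0,-0.6,0,0,0,0,0],[0,-0.6,0,0,0,0,0],[0,-0.6,0,0,0,0,0],[0,-0.6,0,0,0,0,0],[0,-0.6,0,0,0,0,0],[0,-0.3,0,0,0,0,0],[0,0,0,0,0,0,0],[0,0,0,0,0,0,0]]]'
python3 -c "
from h import *
delta(525,70,87,-10.5)"
```

```text
clock: 4.93
eef_pos: [535.5, 124.7, 87.6]
orientation: [-180.0, 0.0, -10.7]
force: [-3.8, 2.2, 1.4]
finger_gap: 12.2
grasp_force: 10.0
tool cm [-0.01  5.57  0.06] wz -0.21 pos [535.5 124.7  87.6] rpy [-1.7998e+02  4.0000e-02 -1.0710e+01] gap 12.2 F [-3.8  2.2  1.4] grip 10.0 t 4.9333
```

```bash

python3 -m creep '[[[0,-0.3,0,0,0,0,0],[0,-0.3,0,0,0,0,0],[0,-0.3,0,0,0,0,0],[0,0,0,0,0,0,0]]]'
python3 -m creep '[[[0,-0.2,0,0,0,0,0],[0,-0.2,0,0,0,0,0],[0,0,0,0,0,0,0],[0,0,0,0,0,0,0]]]'
python3 -c "
from h import *
delta(525,70,87,-10.5)"
```

```text
clock: 5.27
eef_pos: [537.1, 133.4, 87.6]
orientation: [180.0, 0.1, -10.7]
force: [-5.4, 1.9, 3.0]
finger_gap: 11.9
grasp_force: 10.0
clock: 5.6
eef_pos: [537.6, 136.4, 87.6]
orientation: [179.9, 0.1, -10.7]
force: [-4.9, -4.2, 4.0]
finger_gap: 12.2
grasp_force: 10.0
tool cm [-0.    6.76  0.07] wz -0.21 pos [537.6 136.4  87.6] rpy [ 1.7992e+02  7.0000e-02 -1.0710e+01] gap 12.2 F [-4.9 -4.2  4. ] grip 10.0 t 5.6
```

```bash

python3 -m creep '[[[0,-0.2,0,0,0,0,0],[0,-0.15,0,0,0,0,0],[0,0,0,0,0,0,0],[0,0,0,0,0,0,0]]]'
python3 -c "
from h import *
delta(525,70,87,-10.5)"
```

```text
clock: 5.93
eef_pos: [537.6, 137.1, 87.5]
orientation: [179.7, 0.1, -10.6]
force: [-6.1, -18.7, 8.3]
finger_gap: 13.0
grasp_force: 10.0
tool cm [-0.    6.83  0.09] wz -0.14 pos [537.6 137.1  87.5] rpy [ 1.7968e+02  1.2000e-01 -1.0640e+01] gap 13.0 F [ -6.1 -18.7   8.3] grip 10.0 t 5.9333
```

```bash

python3 -m creep '[[[0,0.25,0,0,0,0,0],[0,0,0,0,0,0,0.6],[0,0,0,0,0,0,0.6],[0,0,0,0,0,0,0.6],[0,0,-1,0,0,0,0.6],[0,0,-3,0,0,0,0.6],[0,0,-3.5,0,0,0,0.6],[0,0,-3.5,0,0,-3,0.6],[0,0,0,0,0,-6.6,0.6],[0,3.7,0,0,0,0,0.8],[0,3.7,0,0,0,0,0.8],[0,3.7,0,0,0,0,0.8]]]'
python3 -m creep '[[[-0.7,3.7,0,0,0,0,0.8],[-0.7,3.7,0,0,0,0,0.8],[-0.7,3.7,0,0,0,0,0.8],[-0.7,3.7,0,0,0,0,0.8],[-0.7,3.7,0,0,0,0,0.8],[-0.7,3.7,0,0,0,0,0.8],[0,0,0,0,0,0,0.8]]]'
python3 - <<'E'
from h import *
delta(477.5,-259,60,-1)
ims=[]
for n in('top','side'):
    f=grab(n); pickle.dump(f,open(n+'1.pkl','wb'))
    p=proj(f,(525,68,70)); x,y=(p-24).round().astype(int); print(n,x,y,p)
    ims.append(cv2.resize(f['pixels'][y:y+48,x:x+48,::-1],(400,400),interpolation=cv2.INTER_CUBIC))
cv2.imwrite('pics/sock.png',np.hstack(ims))
E
```

```text
clock: 6.93
eef_pos: [536.8, 26.6, 199.0]
orientation: [-180.0, -0.1, -1.0]
force: [0.7, -0.3, 0.8]
finger_gap: 68.3
grasp_force: 0.0
clock: 7.52
eef_pos: [489.6, -199.3, 198.8]
orientation: [179.9, -0.1, -1.4]
force: [-0.2, 0.2, -1.3]
finger_gap: 70.0
grasp_force: 0.0
tool cm [-1.1   5.96 13.89] wz -0.36 pos [ 489.6 -199.3  198.8] rpy [ 1.7987e+02 -1.2000e-01 -1.3600e+00] gap 70.0 F [-0.2  0.2 -1.3] grip 0.0 t 7.5167
top 166 191 [189.86217566 214.761582  ]
side 270 135 [294.36685143 158.88823608]
```

View pics/sock.png

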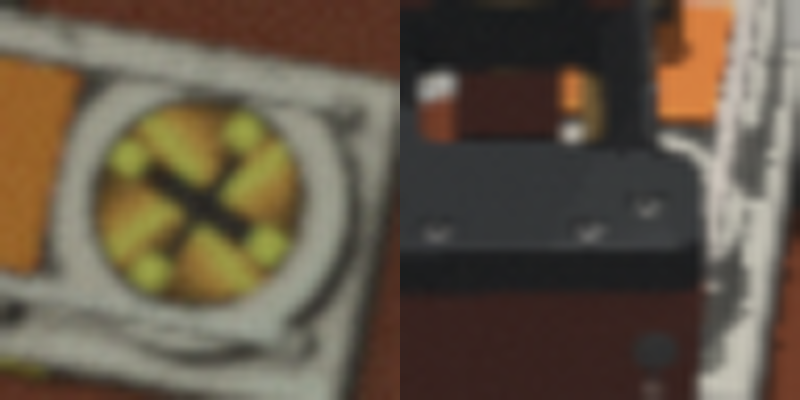

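The left crop shows the uncovered brass hub: disc centre at crop (199,202), top px about (189.4,214.8), with a dark cross and four dots at the arm ends. The side view is blocked by the gripper. I'll measure the angle in world coordinates.

```bash
python3 - <<'E'
from h import *
t=pickle.load(open('top1.pkl','rb'))
w=lambda u,v,z=70: at(t,166-.5+(u+.5)/8.333,191-.5+(v+.5)/8.333,z)[:2]
for n,(a,b) in dict(slot1=((148,170),(252,243)),slot2=((235,160),(165,250)),dots1=((128,157),(268,243)),dots2=((240,132),(152,272))).items():
    A,B=w(*a),w(*b); d=B-A; print(n,(A+B)/2,np.linalg.norm(d),np.degrees(np.arctan2(d[1],d[0]))%90)
# hub disc fit from brass mask
h=hsv(t); m=((h[...,0]>14)&(h[...,0]<40)&(h[...,1]>110)); o=np.zeros((420,560),np.uint8);o[196:236,172:206]=m[196:236,172:206]
n,l,st,c=cv2.connectedComponentsWithStats(o); i=1+np.argmax(st[1:,4]); ys,xs=np.nonzero(l==i); hull=cv2.convexHull(np.c_[xs,ys].astype(np.int32))
e=cv2.fitEllipse(hull); print('disc',e, at(t,*e[0],70))
print('dark angle fit:')
g=cv2.GaussianBlur(t['pixels'],(3,3),0).max(2).astype(float)
X=np.mgrid[-18:18.1:.5,-18:18.1:.5].reshape(2,-1).T
def prof(cx,cy,a):
    c,s=np.cos(a),np.sin(a); L=np.linspace(-16,16,65); P=[(cx+c*q,cy+s*q) for q in L]+[(cx-s*q,cy+c*q) for q in L]
    uv=np.array([proj(t,(*p,70)) for p in P],np.float32)
    return cv2.remap(g.astype(np.float32),uv[:,0:1],uv[:,1:2],1).mean()
best=min((prof(523+i,65+j,np.radians(a)),523+i,65+j,a) for i in np.arange(0,6,1) for j in np.arange(0,6,1) for a in range(0,90,3));print(best)
for a in range(0,90,6):print(a,round(prof(best[1],best[2],np.radians(a)),1),end='; ')
E
```

```text
slot1 [523.65727661  68.67135756] 36.07305186950047 55.70516865376139
slot2 [524.08660563  68.63768835] 31.383564784028504 54.24550276223658
dots1 [525.49112607  69.32815881] 46.59654127976324 59.10345249738779
dots2 [524.96381967  69.76917627] 45.64323874623069 60.151725722542864
disc ((189.35687255859375, 214.79327392578125), (22.992765426635742, 23.73183822631836), 53.34632873535156) [524.91705512  69.16700569  70.        ]
dark angle fit:
(np.float32(67.7898), np.int64(524), np.int64(68), 57)
0 102.0; 6 105.6; 12 107.0; 18 106.0; 24 102.7; 30 97.1; 36 89.3; 42 80.6; 48 72.9; 54 68.4; 60 68.3; 66 72.3; 72 79.5; 78 88.0; 84 95.8;
```

```bash

python3 -m creep '[[[-0.55,3,0,0,0,-0.3,0.7],[-0.55,2.96,0,0,0,0,0.5],[0,0,2.5,0,0,0,0.5],[0,0,3.5,0,0,0,0.5],[0,0,3.5,0,0,0,0.5],[0,0,2.5,0,0,0,0.5],[0,0,1.8,0,0,0,0.5],[0,0,0,0,0,0,0.5],[0,0,0,0,0,0,0.5]]]'
python3 -m creep '[[[0,0,0,0,0,0,0],[0,0,0,0,0,0,0],[0,0,0,0,0,0,0],[0,0,0,0,0,0,0],[0,0,0,0,0,0,0],[0,0,0,0,0,0,0],[0,0,0,0,0,0,0]]]' 30
python3 -c "
from h import *
delta(477.5,-259,60,-1)"
```

```text
clock: 8.37
eef_pos: [478.5, -251.9, 59.2]
orientation: [-180.0, 0.1, -0.7]
force: [-0.1, -0.3, 0.7]
finger_gap: 44.3
grasp_force: 0.0
clock: 8.95
eef_pos: [478.9, -256.2, 60.8]
orientation: [179.7, -0.2, -0.8]
force: [-2.9, -11.9, 1.6]
finger_gap: 14.0
grasp_force: 29.9
tool cm [-0.13  0.28  0.08] wz 0.25 pos [ 478.9 -256.2   60.8] rpy [ 1.7975e+02 -1.6000e-01 -7.5000e-01] gap 14.0 F [ -2.9 -11.9   1.6] grip 29.9 t 8.95
```

```bash

python3 -m creep '[[[0,0.3,0,0,0,0,0],[0,0.3,0,0,0,0,0],[0,0,0,0,0,0,0],[0,0,0,0,0,0,0]]]'
python3 -c "
from h import *
delta(477.5,-259,60,-1)"
```

```text
clock: 9.28
eef_pos: [478.3, -259.9, 60.5]
orientation: [180.0, -0.1, -0.8]
force: [-0.5, 0.6, 5.5]
finger_gap: 14.0
grasp_force: 30.0
tool cm [-0.08 -0.09  0.05] wz 0.15 pos [ 478.3 -259.9   60.5] rpy [ 1.7998e+02 -7.0000e-02 -8.5000e-01] gap 14.0 F [-0.5  0.6  5.5] grip 30.0 t 9.2833
```

```bash

python3 -m creep '[[[0,0,-1,0,0,0,0],[0,0,-2,0,0,0,0],[0,0,-3.5,0,0,0,0],[0,0,-3.5,0,0,0,0],[0,0,-3,0,0,0,0],[0,0,-1,0,0,0,0],[0,0,0,0,0,0,0],[0,0,0,0,0,0,0],[0,0,0,0,0,0,0]]]' 40
python3 - <<'E'
from h import *
delta(525,67.6,160,-33)
s=status.read_state()['eef_pos']
f=grab('side'); pickle.dump(f,open('side2.pkl','wb')); pickle.dump(grab('top'),open('top2.pkl','wb'))
p=proj(f,(s[0],s[1],s[2]-20)); x,y=(p-[30,30]).round().astype(int); q=proj(f,(525,68,70));x2,y2=(q-[30,30]).round().astype(int)
print(x,y,x2,y2,p,q)
c=lambda x,y:cv2.resize(f['pixels'][y:y+60,x:x+60,::-1],(400,400),interpolation=cv2.INTER_CUBIC)
cv2.imwrite('pics/hold.png',np.hstack([c(x,y),c(x2,y2)]))
E
```

```text
clock: 10.03
eef_pos: [476.6, -258.9, 197.9]
orientation: [-179.9, 0.2, -0.8]
force: [-0.4, 0.1, -1.8]
finger_gap: 13.6
grasp_force: 40.0
tool cm [  4.38 -32.71   3.83] wz 32.18 pos [ 476.6 -258.9  197.9] rpy [-1.7991e+02  1.6000e-01 -8.2000e-01] gap 13.6 F [-0.4  0.1 -1.8] grip 40.0 t 10.0333
247 194 264 129 [276.6518671  224.12895714] [294.36685143 158.88823608]
```

View pics/hold.png

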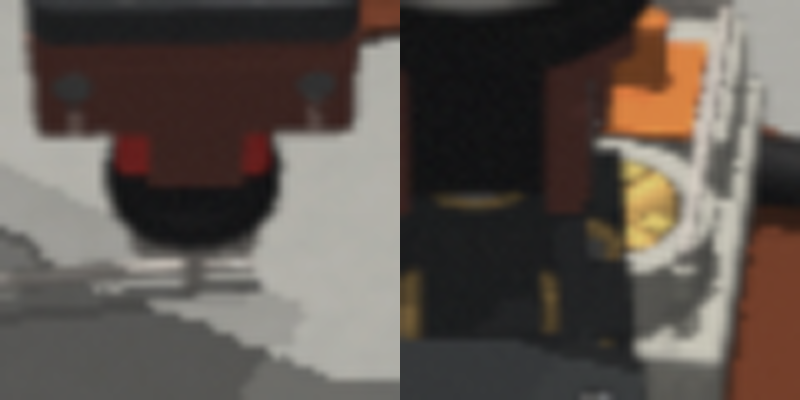

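Left crop: the key is held upright, with the collar centred at side px (275.6,~222). That puts the key about 0.6 mm to -x of the finger centre. Right crop: the hub's right edge is at about px (306,160).

```bash

python3 -m creep '[[[0,0,0,0,0,7,0],[0,0,0,0,0,7,0],[0,0,0,0,0,7,0],[0,0,0,0,0,7,0],[0,0,0,0,0,4.2,0],[-1.52,-3.33,0,0,0,0,0],[-1.52,-3.33,0,0,0,0,0],[-1.52,-3.33,0,0,0,0,0],[-1.52,-3.33,0,0,0,0,0],[-1.52,-3.33,0,0,0,0,0],[-1.52,-3.33,0,0,0,0,0],[-1.52,-3.33,0,0,0,0,0]]]'
python3 -m creep '[[[-1.52,-3.33,0,0,0,0,0],[-1.52,-3.33,0,0,0,0,0],[0,0,2,0,0,0,0],[0,0,2.5,0,0,0,0],[0,0,2,0,0,0,0],[0,0,0,0,0,0,0],[0,0,0,0,0,0,0],[0,0,0,0,0,0,0],[0,0,0,0,0,0,0]]]'
python3 - <<'E'
from h import *
delta(525.1,67.4,120,-33)
s2=pickle.load(open('side2.pkl','rb')); print('hub right edge pred',max(proj(s2,(525+28.5*np.cos(a),67.6+28.5*np.sin(a),70))[0] for a in np.linspace(0,6.28,100)))
p=status.read_state()['eef_pos']
f=grab('side'); pickle.dump(f,open('side3.pkl','wb'))
q=proj(f,(p[0],p[1],p[2]-38));x2,y2=(q-[35,30]).round().astype(int);print(q,x2,y2)
cv2.imwrite('pics/hover.png',cv2.resize(f['pixels'][y2:y2+60,x2:x2+70,::-1],(700,600),interpolation=cv2.INTER_CUBIC))
E
```

```text
clock: 11.13
eef_pos: [514.8, -4.4, 198.2]
orientation: [179.9, 0.1, -33.0]
force: [-0.3, -0.9, -1.1]
finger_gap: 13.9
grasp_force: 40.0
clock: 11.88
eef_pos: [527.2, 66.1, 135.6]
orientation: [-179.9, -0.1, -33.0]
force: [0.2, 0.5, -1.1]
finger_gap: 13.7
grasp_force: 40.0
tool cm [-0.25  0.01  1.56] wz -0.04 pos [527.2  66.1 135.6] rpy [-1.7995e+02 -7.0000e-02 -3.3040e+01] gap 13.7 F [ 0.2  0.5 -1.1] grip 40.0 t 11.8833
hub right edge pred 306.29483254877965
[295.52492891 149.82744331] 261 120
```

View pics/hover.png

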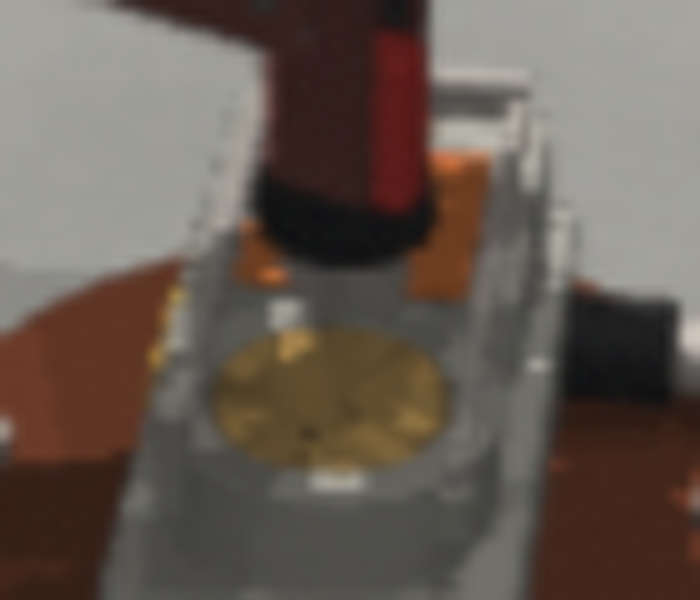

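Hover view: the hub is centred at side px (293.7,159.3) and the key collar at px column 295.0. The key is about 2.5 mm too far in +x, so the socket x is about 524.3, which agrees with the top view. I'll correct that and descend to just above the mouth.

```bash

python3 -m creep '[[[-0.25,0.03,0,0,0,0,0],[0,0,1.2,0,0,0,0],[0,0,1.05,0,0,0,0],[0,0,0,0,0,0,0],[0,0,0,0,0,0,0],[0,0,0,0,0,0,0],[0,0,0,0,0,0,0],[0,0,0,0,0,0,0]]]'
python3 -c "
from h import *
delta(524.9,67.2,113,-33)"
```

```text
clock: 12.6
eef_pos: [524.5, 67.4, 112.6]
orientation: [-180.0, -0.0, -33.0]
force: [-0.5, 1.2, -1.0]
finger_gap: 13.7
grasp_force: 40.0
tool cm [ 0.05 -0.   -0.04] wz -0.02 pos [524.5  67.4 112.6] rpy [-1.7997e+02 -3.0000e-02 -3.3020e+01] gap 13.7 F [-0.5  1.2 -1. ] grip 40.0 t 12.6
```

```bash

python3 -m creep '[[[0.04,0,0.2,0,0,0,0],[0,0,0.2,0,0,0,0],[0,0,0.2,0,0,0,0],[0,0,0.2,0,0,0,0],[0,0,0,0,0,0,0],[0,0,0,0,0,0,0]]]'
python3 -m creep '[[[0,0,0.2,0,0,0,0],[0,0,0.2,0,0,0,0],[0,0,0.2,0,0,0,0],[0,0,0,0,0,0,0],[0,0,0,0,0,0,0]]]'
python3 -c "
from h import *
delta(524.9,67.2,113,-33);print(status.read_state()['moment'])"
```

```text
clock: 13.1
eef_pos: [524.3, 67.1, 103.9]
orientation: [180.0, 0.0, -33.0]
force: [0.5, -0.2, -1.1]
finger_gap: 13.8
grasp_force: 40.0
clock: 13.52
eef_pos: [524.4, 67.1, 98.0]
orientation: [180.0, 0.0, -33.0]
force: [0.5, 0.8, -1.1]
finger_gap: 13.8
grasp_force: 40.0
tool cm [ 0.04 -0.03 -1.5 ] wz -0.02 pos [524.4  67.1  98. ] rpy [ 1.7999e+02  2.0000e-02 -3.3020e+01] gap 13.8 F [ 0.5  0.8 -1.1] grip 40.0 t 13.5167
[ 0.1011566  -0.02973806 -0.00445295]
```

It meshes cleanly. Now I'll press it home, expecting TCP z of about 84.5.

```bash

python3 -m creep '[[[0,0,0.2,0,0,0,0],[0,0,0.2,0,0,0,0],[0,0,0.2,0,0,0,0],[0,0,0.2,0,0,0,0],[0,0,0.2,0,0,0,0],[0,0,0,0,0,0,0],[0,0,0,0,0,0,0]]]'
python3 -m creep '[[[0,0,0.15,0,0,0,0],[0,0,0.15,0,0,0,0],[0,0,0.1,0,0,0,0],[0,0,0,0,0,0,0],[0,0,0,0,0,0,0],[0,0,0,0,0,0,0]]]'
python3 -c "
from h import *
delta(524.9,67.2,84,-33);print(status.read_state()['moment'])"
```

```text
clock: 14.1
eef_pos: [524.6, 67.2, 88.4]
orientation: [-180.0, -0.0, -33.0]
force: [-2.0, -0.0, 5.4]
finger_gap: 14.0
grasp_force: 40.0
clock: 14.6
eef_pos: [524.6, 67.1, 84.7]
orientation: [-180.0, -0.0, -33.0]
force: [-2.0, -0.3, 7.3]
finger_gap: 13.8
grasp_force: 40.0
tool cm [ 0.02 -0.02  0.07] wz -0.02 pos [524.6  67.1  84.7] rpy [-1.7999e+02 -1.0000e-02 -3.3020e+01] gap 13.8 F [-2.  -0.3  7.3] grip 40.0 t 14.6
[-0.01370358  0.42720867  0.01947682]
```

Spring force is rising as expected. I'll press a little further until the collar stops on the hub.

```bash

python3 -m creep '[[[0,0,0.1,0,0,0,0],[0,0,0.1,0,0,0,0],[0,0,0.05,0,0,0,0],[0,0,0,0,0,0,0],[0,0,0,0,0,0,0],[0,0,0,0,0,0,0]]]' 50
python3 -c "
from h import *
delta(524.9,67.2,84,-33);print(status.read_state()['moment'])"
```

```text
clock: 15.1
eef_pos: [524.7, 67.2, 84.4]
orientation: [-180.0, -0.0, -33.0]
force: [-9.7, -0.4, 34.0]
finger_gap: 13.7
grasp_force: 50.0
tool cm [ 0.01 -0.01  0.04] wz -0.01 pos [524.7  67.2  84.4] rpy [-1.7998e+02 -3.0000e-02 -3.3010e+01] gap 13.7 F [-9.7 -0.4 34. ] grip 50.0 t 15.1
[-0.29087796  1.84405694 -0.05039716]
```

The collar is on the hard stop at the predicted height. Before handing in, I'll check that the shutter is still at its end.

```bash
python3 - <<'E'
from h import *
sh=lambda p:[box(p[0],p[1],np.radians(-10.5),32,12,75,105),box(p[0],p[1],np.radians(-10.5),58,62,71.5,75.5)]
a=pickle.load(open('top0.pkl','rb')); b=pickle.load(open('top2.pkl','rb'))
R=[]
for f,roi,g in((a,(170,195,208,235),[525.,70]),(b,(138,185,180,232),[537.6,138.])):
    m=mask(f,7,20,150,40,roi); r=fit([(f,m)],sh,g,[6,6]); R.append(r.x); print(r.x,r.fun,m.sum())
print('travel',np.linalg.norm(R[1]-R[0]), 'kin 69-70 incl.')
E
```

```text
[526.0815382   70.89783621] 113.89411764705882 602.0
[538.33429871 138.06850433] 169.09019607843138 670.0
travel 68.27905093356858 kin 69-70 incl.
```

```bash
python3 -c "
from h import *
print(ticket.finish_job())"
```

```text
the job is handed in; nothing more can be done
None
```

I slid the shutter to its end stop and left it open, meshed the key and pressed it home with the collar on the hub, and handed the job in at about 15 s, still gripping and pressing; no verdict came back.

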